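# Find the vortex mixer with the tired head spring and tag it out of service

### The arm

A 6-joint arm with a two-finger parallel gripper is mounted at the origin on the work surface. World frame = base frame: x ahead of the robot, y to its left, z up, the work surface at z = 0. Lengths are in m, angles in rad, forces in N, time in s.
With the tool pointing down it reaches from about 0.35 to 0.725 m from the base axis. Payload 6 kg.
Tool frame: the origin (TCP) lies at the very end of the fingers, on their centre line; the grasp point (between the pads) lies 19 mm behind it; z points along the fingers, y is the direction in which the jaws open and shut (so a half turn about z gives the same grasp; the last joint's range is limited). The gripper opens to 85 mm and grips with 20 to 120 N. Pads are 22 mm wide; open, the fingers measure 114 mm over their backs; the gripper's body (76 mm by 85 mm) begins 54 mm behind the grasp point. The pads swing forward as they close: fully open they stand 13 mm farther back than shut.
Start: joints at [1.657, 0.04, 0.085, 0, -1.615, -0.334], TCP at [0.147, 0.582, 0.194] pointing down, gripper open.
Joint ranges: [-2.56, 2.56], [-1.29, 2.01], [-1.08, 1.49], [-3.29, 1.98], [-2.81, -0.18], [-2.99, 2.99]. Speed limits (rad/s): [2.57, 2.57, 3.01, 3.14, 3.14, 3.14].

### API

Orientations are given as a unit quaternion [w, x, y, z].
In Python, from cell import bot, cams gives the robot as it stands.
- The arm moves only by the tool send_rows, never from a script. Its argument "motion" is text: rows parted by semicolons, each of 7 numbers parted by spaces: the shift along the tool's x, y, z in mm, then the turn, a rotation vector about the tool's x, y, z in rad, then the opening in per cent of the stroke, from 0 (shut) to 100 (fully open). A call has exactly 5 rows; each row shifts and turns the commanded pose from where the row before left it, along the tool's axes as they then stand; what a row does not reach is not made up. A row lasts 1/12 s, in which the tool goes at most 41.7 mm and 7.16 degrees, less where a joint would pass 70% of its speed; a pose out of reach is approached as far as the arm can. A call with a gripper value outside its range is refused whole. The fingers move at their own pace and stop on an object; "grip_force" is the grip in N (left out, the last holds). Time passes only in rows, so rows that do not move let the fingers close, or fill a call up. It gives the time, the measured TCP pose, the force and the opening at its end, in the units of the state.
- bot.state(): the state, without advancing time (a new reading comes with each control period).
- cams.camera(name): name is "side" or "top"; returns a dict with "color" (384x512x3 uint8, red, green, blue), "z_map" (384x512 float32, m along the optical axis (not along the pixel's ray), 0 where there is no reading), "fovy" (degrees; the focal length in pixels is half the picture's height over the tangent of half this angle, whatever the lens; pixels are square), "cx", "cy" (the principal point, pixels), "extrinsics" (4x4, takes a point from world to camera coordinates). Camera axes: x right, y up, looking along -z (the intrinsics and any distortion apply to the point x, -y, -z); pixel columns grow to the right and rows downward; lengths in m; the calibration is good to about 2 mm. A picture is of the moment at which its call begins.
- bot.finish_job(): hands the job in, once; it reports no verdict.
The state is a dict: "t": time; "joint_positions": joint angles; "dq": joint speeds; "tau": joint torques, N m; "position": TCP position; "ee_rot": TCP orientation; "wrist_force": force on the tool from outside, world axes, zero at the start; "torque": the same for the moment, N m; "opening": finger opening in m.
Only numpy, scipy, OpenCV 4.12 (cv2) and the standard library are available. Lean on these libraries where they do the work, as an engineer would, in place of code of your own. Each camera call takes 0.05 s, during which the arm holds its last target.

### The job

One of the three vortex mixers has a tired head spring: with the fingertips press each black rubber head well down in turn, going along the row from the robot's left to its right, and feel which is the softest. Then push the raised red out-of-service tag of that mixer down flat on its deck, leaving the other two tags up. Grasp and lift nothing, keep the mixers where they stand and leave the other things alone.

Things in the scene. Friction and masses are not known exactly. Their poses are not given: they have to be found in the camera images.
- mixer_a: One of three identical-looking vortex mixers in a row across the bench, 175 (x) x 110 (y) x 122 mm high, 3 kg, loose on rubber feet. White casing, blue band; low front deck (70 mm up) with the tag, rear tower (90 mm up) with the round head. Origin: centre of the underside; z up, x to its rear (front faces the robot), y to its left. Which mixer stands at which place varies.
- head_a_top (a point): Centre of the top face of the head of mixer_a: a flat black rubber platform, 76 mm across, 12 mm thick, 40 mm behind the mixer's origin, top 122.6 mm above the bench when unpressed. It moves down with the head.
- head_a (a joint): How far the spring-mounted head of mixer_a is pressed straight down, m: 0 up, 0.012 at its stop; it springs back. Every head begins to yield at about 1 N; at the stop the three springs take about 4, 8 and 12 N, and nothing in the looks tells which is which.
- tag_a (a joint): Hinge of the red tag of mixer_a, rad: 0 fully raised (leaning 50 degrees forward from upright, towards the mixer's front), 0.70 pushed flat on the deck over the green field. Starts between 0 and 0.15. A stiff hinge: it stays where it is left; about 1 N on the free half moves it.
- tag_a_edge (a point): Middle of the free edge of the red tag of mixer_a: a flap with a white bar, 44 mm wide (y), 58 long, 3 thick. Hinge line along the mixer's y, 16 mm in front of its origin, 73.5 mm above the bench. Raised, the edge is about 111 mm up; down, it is 74 mm in front of the origin, upper face 75 mm up. Pressing straight down 25 mm in front of the hinge folds it forward and flat.
- mixer_b: One of three identical-looking vortex mixers in a row across the bench, 175 (x) x 110 (y) x 122 mm high, 3 kg, loose on rubber feet. White casing, blue band; low front deck (70 mm up) with the tag, rear tower (90 mm up) with the round head. Origin: centre of the underside; z up, x to its rear (front faces the robot), y to its left. Which mixer stands at which place varies.
- head_b_top (a point): Centre of the top face of the head of mixer_b: a flat black rubber platform, 76 mm across, 12 mm thick, 40 mm behind the mixer's origin, top 122.6 mm above the bench when unpressed. It moves down with the head.
- head_b (a joint): How far the spring-mounted head of mixer_b is pressed straight down, m: 0 up, 0.012 at its stop; it springs back. Every head begins to yield at about 1 N; at the stop the three springs take about 4, 8 and 12 N, and nothing in the looks tells which is which.
- tag_b (a joint): Hinge of the red tag of mixer_b, rad: 0 fully raised (leaning 50 degrees forward from upright, towards the mixer's front), 0.70 pushed flat on the deck over the green field. Starts between 0 and 0.15. A stiff hinge: it stays where it is left; about 1 N on the free half moves it.
- tag_b_edge (a point): Middle of the free edge of the red tag of mixer_b: a flap with a white bar, 44 mm wide (y), 58 long, 3 thick. Hinge line along the mixer's y, 16 mm in front of its origin, 73.5 mm above the bench. Raised, the edge is about 111 mm up; down, it is 74 mm in front of the origin, upper face 75 mm up. Pressing straight down 25 mm in front of the hinge folds it forward and flat.
- mixer_c: One of three identical-looking vortex mixers in a row across the bench, 175 (x) x 110 (y) x 122 mm high, 3 kg, loose on rubber feet. White casing, blue band; low front deck (70 mm up) with the tag, rear tower (90 mm up) with the round head. Origin: centre of the underside; z up, x to its rear (front faces the robot), y to its left. Which mixer stands at which place varies.
- head_c_top (a point): Centre of the top face of the head of mixer_c: a flat black rubber platform, 76 mm across, 12 mm thick, 40 mm behind the mixer's origin, top 122.6 mm above the bench when unpressed. It moves down with the head.
- head_c (a joint): How far the spring-mounted head of mixer_c is pressed straight down, m: 0 up, 0.012 at its stop; it springs back. Every head begins to yield at about 1 N; at the stop the three springs take about 4, 8 and 12 N, and nothing in the looks tells which is which.
- tag_c (a joint): Hinge of the red tag of mixer_c, rad: 0 fully raised (leaning 50 degrees forward from upright, towards the mixer's front), 0.70 pushed flat on the deck over the green field. Starts between 0 and 0.15. A stiff hinge: it stays where it is left; about 1 N on the free half moves it.
- tag_c_edge (a point): Middle of the free edge of the red tag of mixer_c: a flap with a white bar, 44 mm wide (y), 58 long, 3 thick. Hinge line along the mixer's y, 16 mm in front of its origin, 73.5 mm above the bench. Raised, the edge is about 111 mm up; down, it is 74 mm in front of the origin, upper face 75 mm up. Pressing straight down 25 mm in front of the hinge folds it forward and flat.
- vial: Bystander, not to be touched: small clear capped vial, 26 mm across, 58 mm high, standing in the gap between the left and middle mixers; origin: centre of the underside.
- dropper_bottle: Bystander, not to be touched: small amber dropper bottle with black cap, 27 mm across, 70 mm high, in the gap between the middle and right mixers; origin: centre of the underside.
- beaker: Bystander, not to be touched: small clear beaker, 44 mm across, 55 mm high, to the left of the row; origin: centre of the underside.
- timer: Bystander, not to be touched: flat white bench timer with dark display, 60 x 64 x 18 mm, behind the middle mixer; origin: centre of the underside.
- white_jar: Bystander, not to be touched: white jar with blue lid and orange label, 66 mm across, 105 mm high, behind the mixers; origin: centre of the underside.
- amber_bottle: Bystander, not to be touched: amber bottle with black cap, 60 mm across, 120 mm high, behind the mixers; origin: centre of the underside.
- tube_rack: Bystander, not to be touched: blue rack of capped tubes, 70 x 150 x 92 mm, to the right of the row; origin: centre of the underside.

How it is judged:
By the outcome, as a careful person would: the job done as asked, in the order asked, and still so for the second after the job is handed in, with the robot touching nothing.
It also fails if it takes over 48 s, if anything falls off the work surface, if the arm or the gripper's body presses on something with over 40 N, if the wrist force passes 120 N, or if a joint passes its speed limit or range.

## Working session

There is one attempt and no reset: what is moved stays moved. The work goes in short steps, Python scripts to look and compute and a tool call to move; the robot and the scene stay as the last step left them, time stands still between calls to the robot, and variables do not carry over. Pictures are saved under pics/ and viewed, and the job is handed in when it is done.

Besides the shell and the picture viewer there is one more tool, called by a JSON object that holds its "api" and its "payload". send_rows: Moves the arm, as the interface text tells. Its arguments: {"type":"object","properties":{"motion":{"type":"string"},"grip_force":{"type":"number"}},"required":["motion"]}

```bash
ls; mkdir -p pics; python3 - <<'E'
from cell import bot,cams
import cv2,numpy as np
s=bot.state()
for k,v in s.items(): print(k,np.round(v,4))
for n in("top","side"):
    c=cams.camera(n); np.savez(f"{n}0.npz",**c)
    cv2.imwrite(f"pics/{n}0.png",c["color"][:,:,::-1])
    print(n,c["fovy"],c["cx"],c["cy"],c.keys()); print(np.round(c["extrinsics"],4))
E
```

```text
pics
t 0.0
joint_positions [ 1.6567e+00  4.0800e-02  8.3800e-02 -5.0000e-04 -1.6155e+00 -3.3370e-01]
dq [-0.0007  0.0006 -0.0013  0.0016 -0.0017  0.0013]
tau [-1.00000e-04 -3.68205e+01  3.47418e+01  6.93250e+00 -5.40000e-03
  0.00000e+00]
position [0.147  0.5813 0.1926]
ee_rot [ 9.000e-04  9.923e-01 -1.236e-01 -1.000e-04]
wrist_force [-0.4617  0.111   0.2255]
torque [0.0135 0.0022 0.0095]
opening 0.0855
top 49.63831845797348 246.11094007918788 188.15298238120837 dict_keys(['color', 'z_map', 'fovy', 'cx', 'cy', 'extrinsics'])
[[-0.0191 -0.9998  0.0089 -0.0149]
 [ 0.9824 -0.0171  0.1862 -0.6003]
 [-0.186   0.0123  0.9825 -1.1892]
 [ 0.      0.      0.      1.    ]]
side 57.323945767484965 251.31880136984606 189.0547025389678 dict_keys(['color', 'z_map', 'fovy', 'cx', 'cy', 'extrinsics'])
[[-0.717  -0.6969 -0.013   0.4081]
 [ 0.4916 -0.5189  0.6993 -0.3722]
 [-0.4942  0.495   0.7147 -0.7471]
 [ 0.      0.      0.      1.    ]]
```

View pics/top0.png

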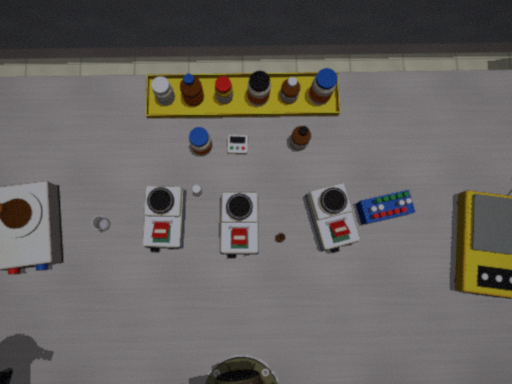

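View pics/side0.png

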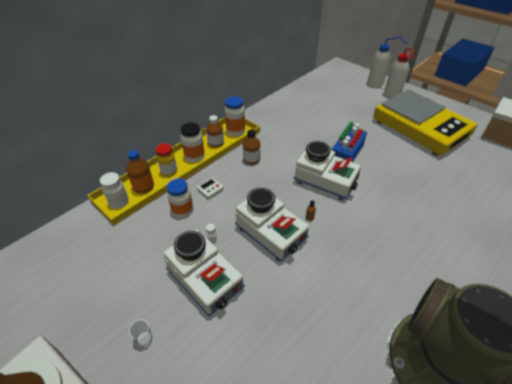

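The top view shows three mixers with heads at about (160,200), (239,207) and (333,200) and red tags at about (161,232), (239,238) and (340,230). The right mixer is turned. Next I measure positions from depth and colour.

```bash
cat > h.py <<'E'
import numpy as np,cv2
def load(n): return dict(np.load(n))
def world(c):
    H,W=c["z_map"].shape; f=H/2/np.tan(np.radians(float(c["fovy"]))/2)
    v,u=np.mgrid[:H,:W]; d=c["z_map"]
    P=np.stack([(u-c["cx"])/f*d,-(v-c["cy"])/f*d,-d],-1)
    E=c["extrinsics"]; return (P-E[:3,3])@E[:3,:3]
def proj(c,p):
    H=384;f=H/2/np.tan(np.radians(float(c["fovy"]))/2);E=c["extrinsics"]
    q=E[:3,:3]@np.array(p)+E[:3,3]; return c["cx"]+f*q[0]/-q[2],c["cy"]-f*q[1]/-q[2]
def ray(c,u,v,z):
    H=384;f=H/2/np.tan(np.radians(float(c["fovy"]))/2);E=c["extrinsics"];R=E[:3,:3]
    o=-R.T@E[:3,3]; d=R.T@np.array([(u-c["cx"])/f,-(v-c["cy"])/f,-1]); return o+d*(z-o[2])/d[2]
E
python3 - <<'E'
from h import *
for n in("top","side"):
    c=load(n+"0.npz");w=world(c);rgb=c["color"].astype(int);hsv=cv2.cvtColor(c["color"],cv2.COLOR_RGB2HSV)
    roi=(w[...,0]>.3)&(w[...,0]<.75)&(abs(w[...,1])<.4)&(c["z_map"]>0)
    # table check
    t=roi&(abs(w[...,2])<.02); print(n,"table z",np.median(w[t][:,2]))
    def comps(m,lab,amin):
        k,L,S,C=cv2.connectedComponentsWithStats(m.astype(np.uint8))
        for i in range(1,k):
            if S[i,4]>amin:
                q=w[L==i]; print(n,lab,S[i],np.round(C[i],1),"med",np.round(np.median(q,0),4),"min",np.round(q.min(0),3),"max",np.round(q.max(0),3), np.round(ray(c,*C[i],0.1226),4))
    comps(roi&(w[...,2]>.108)&(rgb.sum(-1)<200)&(w[...,0]<.62),"head",100)
    comps(roi&(hsv[...,1]>120)&((hsv[...,0]<8)|(hsv[...,0]>172))&(hsv[...,2]>90)&(w[...,2]>.06),"red",30)
    comps(roi&(w[...,2]>.06)&(hsv[...,1]<60)&(hsv[...,2]>140),"white",200)
    c0=cv2.resize(c["color"][170:270,130:380] if n=="top" else c["color"][130:320,150:370],None,fx=3,fy=3,interpolation=cv2.INTER_CUBIC)
    cv2.imwrite(f"pics/{n}0z.png",c0[:,:,::-1])
E
```

```text
top table z -0.0009163868796563636
top head [148 188  26  26 507] [160.3 200.3] med [0.5575 0.2178 0.1214] min [0.521 0.182 0.115] max [0.593 0.253 0.128] [0.5567 0.2173 0.1226]
top head [321 188  26  26 488] [333.  200.5] med [ 0.5475 -0.2701  0.1214] min [ 0.512 -0.306  0.112] max [ 0.584 -0.236  0.127] [ 0.5475 -0.2699  0.1226]
top head [227 194  25  26 474] [238.9 206.8] med [ 0.5343 -0.004   0.1215] min [ 0.5   -0.038  0.115] max [0.571 0.03  0.127] [ 0.5344 -0.0039  0.1226]
top red [330 220  20  17 166] [339.3 227.8] med [ 0.4758 -0.29    0.0895] min [ 0.448 -0.313  0.074] max [ 0.497 -0.267  0.114] [ 0.4701 -0.2832  0.1226]
top red [152 222  17  16 185] [160.3 229.4] med [0.482  0.222  0.0874] min [0.455 0.2   0.072] max [0.501 0.244 0.11 ] [0.4749 0.2158 0.1226]
top red [232 228  15  16 184] [239.  235.2] med [ 0.461  -0.0026  0.0862] min [ 0.434 -0.023  0.071] max [0.48  0.018 0.108] [ 0.4548 -0.0027  0.1226]
top white [166 187  14  28 210] [174.9 200.1] med [0.5638 0.1809 0.0888] min [0.521 0.169 0.083] max [0.602 0.208 0.097] [0.5567 0.1764 0.1226]
top white [318 213  41  
[... 1544 characters left out ...]
1] med [ 0.4936 -0.2582  0.0708] min [ 0.415 -0.35   0.064] max [ 0.592 -0.212  0.117] [ 0.4645 -0.2215  0.1226]
side white [236 200  34  24 231] [250.4 213.1] med [0.5376 0.0366 0.0892] min [0.495 0.005 0.086] max [0.582 0.049 0.093] [0.5171 0.0547 0.1226]
side white [257 208  52  41 727] [281.8 229.2] med [0.4489 0.0184 0.0695] min [ 0.408 -0.057  0.064] max [0.499 0.053 0.105] [0.4261 0.0389 0.1226]
side white [164 246  36  28 294] [178.3 261.1] med [0.5547 0.2607 0.0892] min [0.518 0.224 0.082] max [0.605 0.272 0.094] [0.5356 0.2682 0.1226]
side white [ 184  252   59   53 1048] [212.1 279.1] med [0.4713 0.236  0.0693] min [0.429 0.167 0.064] max [0.525 0.279 0.106] [0.4463 0.2456 0.1226]
```

```bash
sleep 1
```

```text
(no output)
```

View pics/top0z.png

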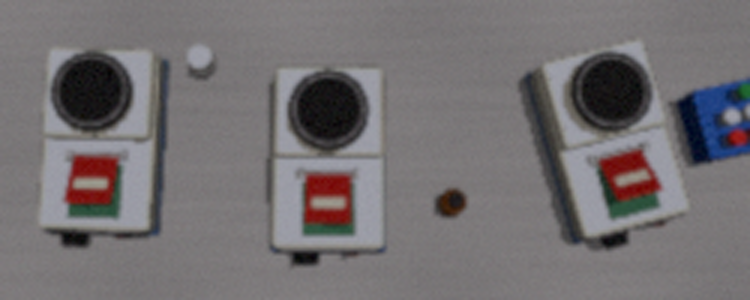

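View pics/side0z.png

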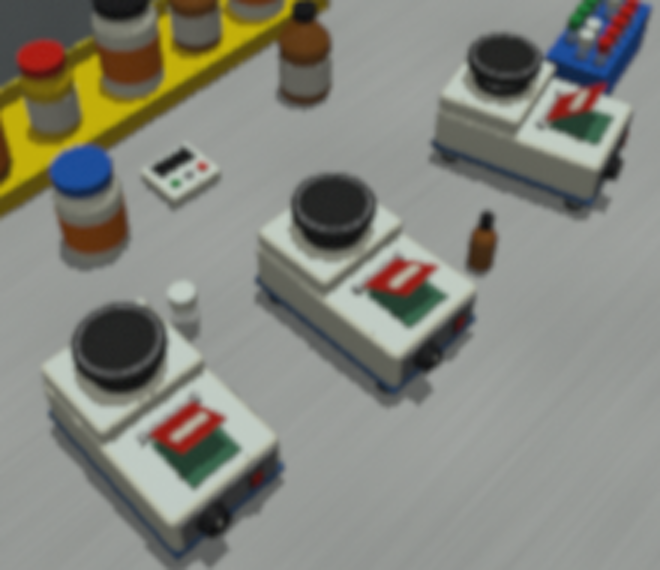

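The heads are dark discs at about (160,200), (239,207) and (333,200) in the top view, with a raised red tag in front of each. The side view agrees to within a few mm. First I straighten the tool and shut the fingers, then get the mixer yaws.

{"api": "send_rows", "payload": {"motion": "0 0 0 0 0 -0.05 0; 0 0 0 0 0 -0.05 0; 0 0 0 0 0 -0.05 0; 0 0 0 0 0 -0.05 0; 0 0 0 0 0 -0.048 0"}}

```text
t: 0.52
position: [0.1471, 0.5814, 0.1929]
ee_rot: [0.001, 1.0, 0.001, -0.0]
wrist_force: [0.0, -0.2, -0.3]
opening: 0.0256
```

```bash
cat >> h.py <<'E'
def go(p):
    from cell import bot
    from scipy.spatial.transform import Rotation as R
    s=bot.state();q=s["ee_rot"];r=R.from_quat([q[1],q[2],q[3],q[0]])
    d=r.inv().apply(np.array(p)-s["position"])*1000
    print("t",round(float(s["t"]),2),"pos",np.round(s["position"],4),"F",np.round(s["wrist_force"],2),"open",round(float(s["opening"]),4),"tool delta mm",np.round(d,1),"xaxis",np.round(r.as_matrix()[:,0],3),"z",np.round(r.as_matrix()[:,2],3))
E
python3 - <<'E'
from h import *
c=load("top0.npz");w=world(c)
for nm,h in dict(L=(.557,.218),M=(.5335,-.002),R=(.5465,-.267)).items():
    m=(np.hypot(w[...,0]-h[0]+.04,w[...,1]-h[1])<.125)&(w[...,2]>.062)&(w[...,2]<.1)&(abs(w[...,1]-h[1])<.095)
    hsv=cv2.cvtColor(c["color"],cv2.COLOR_RGB2HSV)
    m&=~((hsv[...,0]>100)&(hsv[...,0]<130)&(hsv[...,1]>150))
    k,Lb,S,_=cv2.connectedComponentsWithStats(m.astype(np.uint8));i=1+np.argmax(S[1:,4])
    q=w[Lb==i][:,:2].astype(np.float32)
    r=cv2.minAreaRect(q*1000); print(nm,r)
    # deck edge-based: red tag centroid direction
go([.557,.218,.19])
E
```

```text
L ((516.7256469726562, 219.42544555664062), (110.56721496582031, 177.26467895507812), 86.76469421386719)
M ((494.2676086425781, -3.9632530212402344), (109.54473876953125, 173.5844268798828), 88.62156677246094)
R ((507.832763671875, -282.966796875), (178.48300170898438, 111.0594253540039), 13.17241382598877)
t 0.52 pos [0.1471 0.5814 0.1929] F [ 0.   -0.21 -0.26] open 0.0256 tool delta mm [409.  364.5   3.3] xaxis [ 1.     0.003 -0.   ] z [-0.    -0.001 -1.   ]
```

{"api": "send_rows", "payload": {"motion": "27.3 24.3 0 0 0 0 0; 27.3 24.3 0 0 0 0 0; 27.3 24.3 0 0 0 0 0; 27.3 24.3 0 0 0 0 0; 27.3 24.3 0 0 0 0 0"}}

```text
t: 0.93
position: [0.2844, 0.4588, 0.1932]
ee_rot: [0.0, 1.0, 0.0, -0.0]
wrist_force: [0.9, 0.4, 0.2]
opening: -0.0
```

{"api": "send_rows", "payload": {"motion": "27.3 24.3 0 0 0 0 0; 27.3 24.3 0 0 0 0 0; 27.3 24.3 0 0 0 0 0; 27.3 24.3 0 0 0 0 0; 27.3 24.3 0 0 0 0 0"}}

```text
t: 1.35
position: [0.4211, 0.3372, 0.1934]
ee_rot: [0.0, 1.0, 0.0, -0.0]
wrist_force: [0.7, 2.0, 0.1]
opening: -0.0
```

{"api": "send_rows", "payload": {"motion": "27.3 24.3 0 0 0 0 0; 27.3 24.3 5 0 0 0 0; 27.3 24.3 10 0 0 0 0; 27.3 24.3 15 0 0 0 0; 27.3 24.3 15 0 0 0 0"}}

```text
t: 1.77
position: [0.5579, 0.2159, 0.1481]
ee_rot: [-0.0, 1.0, 0.0, 0.0]
wrist_force: [0.0, 0.1, -0.5]
opening: -0.0
```

{"api": "send_rows", "payload": {"motion": "0 0 0 0 0 0 0; 0 0 0 0 0 0 0; 0 0 0 0 0 0 0; 0 0 0 0 0 0 0; 0 0 0 0 0 0 0"}}

```text
t: 2.18
position: [0.5564, 0.2183, 0.1495]
ee_rot: [-0.0, 1.0, 0.001, 0.001]
wrist_force: [-1.0, -0.4, -0.8]
opening: 0.0001
```

```bash
python3 -c "
from h import *
go([.557,.218,.1226])"
```

```text
t 2.18 pos [0.5564 0.2183 0.1495] F [-0.97 -0.38 -0.76] open 0.0001 tool delta mm [ 0.6  0.3 26.9] xaxis [1.    0.002 0.001] z [ 0.001  0.001 -1.   ]
```

{"api": "send_rows", "payload": {"motion": "0 0 8 0 0 0 0; 0 0 8 0 0 0 0; 0 0 5 0 0 0 0; 0 0 3 0 0 0 0; 0 0 2 0 0 0 0"}}

```text
t: 2.6
position: [0.5563, 0.2172, 0.1216]
ee_rot: [0.0, 1.0, 0.0, -0.001]
wrist_force: [-0.2, 0.7, 0.0]
opening: -0.0002
```

{"api": "send_rows", "payload": {"motion": "0 0 3 0 0 0 0; 0 0 3 0 0 0 0; 0 0 0 0 0 0 0; 0 0 0 0 0 0 0; 0 0 0 0 0 0 0"}}

```text
t: 3.02
position: [0.5568, 0.2172, 0.1169]
ee_rot: [0.0, 1.0, 0.0, 0.0]
wrist_force: [-0.8, 0.9, 0.1]
opening: -0.0004
```

{"api": "send_rows", "payload": {"motion": "0 0 3 0 0 0 0; 0 0 2 0 0 0 0; 0 0 0 0 0 0 0; 0 0 0 0 0 0 0; 0 0 0 0 0 0 0"}}

```text
t: 3.43
position: [0.5567, 0.2172, 0.1116]
ee_rot: [0.0, 1.0, 0.0, 0.0]
wrist_force: [-0.1, -0.2, -0.6]
opening: 0.0002
```

{"api": "send_rows", "payload": {"motion": "0 0 0 0 0 0 0; 0 0 0 0 0 0 0; 0 0 0 0 0 0 0; 0 0 0 0 0 0 0; 0 0 0 0 0 0 0"}}

```text
t: 3.85
position: [0.5567, 0.2172, 0.1116]
ee_rot: [0.0, 1.0, 0.0, 0.0]
wrist_force: [0.8, 0.1, -1.3]
opening: 0.0003
```

The TCP is nominally 11 mm into the head, but no force shows. I take a picture before pressing further.

```bash
python3 - <<'E'
from h import *
from cell import bot,cams
go([.557,.218,.1226]); print(bot.state()["tau"],bot.state()["torque"])
ims=[]
for n,(u0,v0,u1,v1) in dict(top=(110,150,260,290),side=(120,170,270,310)).items():
    c=cams.camera(n); np.savez(f"{n}1.npz",**c); ims.append(cv2.resize(c["color"][v0:v1,u0:u1],None,fx=2.6,fy=2.6,interpolation=cv2.INTER_CUBIC))
cv2.imwrite("pics/p1.png",np.hstack(ims)[:,:,::-1])
go([.557,.218,.1226]); print(bot.state()["tau"])
E
```

```text
t 3.85 pos [0.5567 0.2172 0.1116] F [ 0.77  0.14 -1.28] open 0.0003 tool delta mm [  0.3  -0.8 -11. ] xaxis [1. 0. 0.] z [ 0. -0. -1.]
[ 2.84296093e-04 -3.66290903e+01  3.45951426e+01  6.90353036e+00
 -6.79238765e-04  5.37353219e-05] [-0.0194245  -0.00562338  0.0365528 ]
t 3.95 pos [0.5567 0.2172 0.1116] F [-1.18 -0.49 -0.46] open -0.0002 tool delta mm [  0.3  -0.8 -11. ] xaxis [ 1.  0. -0.] z [-0. -0. -1.]
[-1.54874619e-03 -3.66287363e+01  3.45929861e+01  6.90264210e+00
 -1.00907866e-03 -4.41002430e-05]
```

View pics/p1.png

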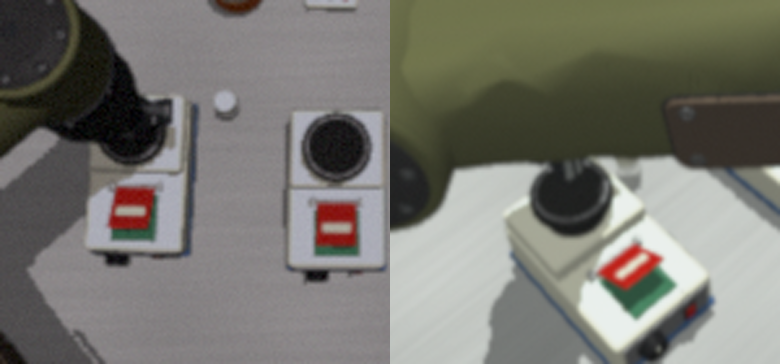

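The tips sit over the middle of the left head, at about (573,170) in the side crop. I can't tell from this whether they touch. Side depth should show whether the rim has moved down.

```bash
python3 - <<'E'
from h import *
for f in("side0.npz","side1.npz","top0.npz","top1.npz"):
    c=load(f);w=world(c);r=np.hypot(w[...,0]-.557,w[...,1]-.218)
    d=c["color"].astype(int).sum(-1)<230
    for a,b in((0,.02),(.02,.03),(.028,.039)):
        q=w[(r>=a)&(r<b)&(w[...,2]>.1)&(w[...,2]<.14)&d]; print(f,a,b,len(q),np.round(np.percentile(q[:,2],[10,50,90]),4) if len(q) else "")
    q=w[(r<.03)&(w[...,2]>.11)&(w[...,2]<.25)]
    if '1' in f: print(np.histogram(q[:,2],bins=np.arange(.1,.25,.01)))
c=load("side1.npz"); v=c["color"][210:275,165:215]; w=world(c)[210:275,165:215]
print(np.round(w[20:48:3,10:40:4,2],3))
cv2.imwrite("pics/p1z.png",cv2.resize(c["color"][215:280,155:225],None,fx=8,fy=8,interpolation=cv2.INTER_CUBIC)[:,:,::-1])
E
```

```text
side0.npz 0 0.02 189 [0.1206 0.1223 0.1238]
side0.npz 0.02 0.03 218 [0.1206 0.1221 0.1237]
side0.npz 0.028 0.039 234 [0.1149 0.1214 0.1231]
side1.npz 0 0.02 169 [0.1206 0.1219 0.1236]
side1.npz 0.02 0.03 184 [0.1206 0.1221 0.1235]
side1.npz 0.028 0.039 230 [0.1157 0.1214 0.123 ]
(array([  0,  12, 350,   0,   1,  17,  34,  17,   0,   1,   0,   0,   0,
         0]), array([0.1 , 0.11, 0.12, 0.13, 0.14, 0.15, 0.16, 0.17, 0.18, 0.19, 0.2 ,
       0.21, 0.22, 0.23, 0.24]))
top0.npz 0 0.02 158 [0.1189 0.1217 0.1249]
top0.npz 0.02 0.03 191 [0.1189 0.1215 0.1245]
top0.npz 0.028 0.039 236 [0.1184 0.1211 0.1241]
top1.npz 0 0.02 58 [0.1196 0.1221 0.1241]
top1.npz 0.02 0.03 84 [0.1193 0.1221 0.125 ]
top1.npz 0.028 0.039 104 [0.1177 0.1216 0.1242]
(array([  0,  23, 119,   0,   0,   5,   2,   2,   1,   3,   8,   1,   0,
         1]), array([0.1 , 0.11, 0.12, 0.13, 0.14, 0.15, 0.16, 0.17, 0.18, 0.19, 0.2 ,
       0.21, 0.22, 0.23, 0.24]))
[[ 0.484  0.486  0.486  0.486  0.485  0.485  0.484  0.484]
 [ 0.204  0.196  0.177  0.171  0.166  0.122  0.122 -0.001]
 [ 0.     0.121  0.16   0.16   0.157  0.122  0.122  0.122]
 [-0.     0.122  0.124  0.121  0.123  0.122  0.12   0.122]
 [ 0.122  0.121  0.122  0.121  0.124  0.122  0.121  0.119]
 [ 0.121  0.122  0.122  0.122  0.122  0.123  0.123  0.12 ]
 [ 0.122  0.121  0.124  0.122  0.123  0.123  0.12   0.121]
 [ 0.123  0.124  0.123  0.122  0.122  0.123  0.12   0.115]
 [ 0.089  0.123  0.121  0.123  0.122  0.124  0.116  0.088]
 [ 0.087  0.09   0.117  0.121  0.119  0.116  0.093  0.089]]
```

View pics/p1z.png

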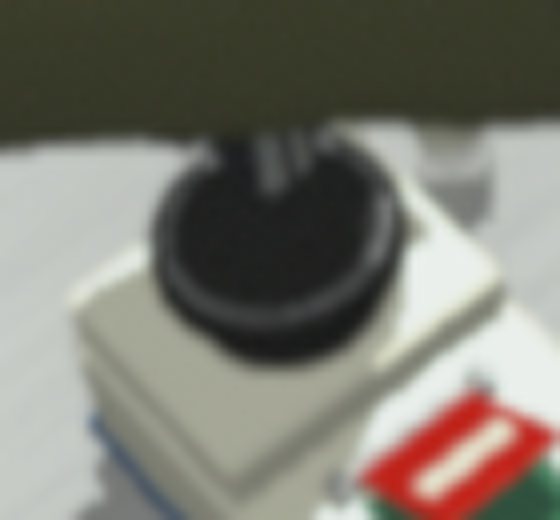

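The head has not moved: its top is still at 0.122. The tips end well above it, so I check where the finger pixels actually are.

```bash
python3 - <<'E'
from h import *
c=load("side1.npz");w=world(c)
for v in range(226,250):
    r=[]
    for u in range(182,200,2):
        p=w[v,u]; r.append("%.3f,%.3f,%.3f"%tuple(p) if .127<p[2]<.3 else "-")
    print(v," ".join(r))
print(proj(c,[.5567,.2172,.1116]),proj(c,[.5567,.2172,.15]))
c=load("top1.npz");w=world(c); print(proj(c,[.5567,.2172,.1116]))
for v in range(184,212,3):
    print(v," ".join("%.3f,%.3f,%.3f"%tuple(w[v,u]) for u in range(140,180,4)))
E
```

```text
226 - - - - - - - - -
227 - - - - - - - - -
228 - - - - - - - - -
229 - - - - - - - - -
230 - - - - - - - - -
231 - - - - - - - - -
232 - - - 0.546,0.222,0.177 0.546,0.217,0.172 0.546,0.212,0.167 0.548,0.206,0.160 - -
233 0.558,0.231,0.171 0.550,0.230,0.177 0.549,0.226,0.174 0.546,0.223,0.174 0.546,0.218,0.169 0.546,0.213,0.165 - - -
234 0.560,0.231,0.165 0.550,0.231,0.174 0.551,0.226,0.169 0.545,0.224,0.173 0.546,0.219,0.166 0.545,0.214,0.162 - - -
235 0.560,0.231,0.162 0.551,0.231,0.170 0.551,0.226,0.165 0.546,0.224,0.167 0.545,0.220,0.164 0.545,0.215,0.160 - - -
236 - 0.552,0.231,0.166 0.551,0.227,0.162 0.548,0.224,0.162 0.546,0.219,0.159 0.545,0.215,0.156 - - -
237 - - 0.549,0.228,0.161 0.549,0.224,0.157 0.545,0.221,0.158 - - - -
238 - - 0.551,0.228,0.156 0.548,0.225,0.155 0.548,0.220,0.151 - - - -
239 - - - - - - - - -
240 - - - - - - - - -
241 - - - - - - - - -
242 - - - - - - - - -
243 - - - - - - - - -
244 - - - - - - - - -
245 - - - - - - - - -
246 - - - - - - - - -
247 - - - - - - - - -
248 - - - - - - - - -
249 - - - - - - - - -
(np.float64(190.77422081114022), np.float64(
[... 1298 characters left out ...]
 0.516,0.200,0.353 0.518,0.194,0.337 0.526,0.196,0.285 0.546,0.211,0.159 0.552,0.207,0.123 0.552,0.196,0.121 0.552,0.185,0.117 0.557,0.179,0.088
205 0.563,0.304,-0.001 0.564,0.293,-0.006 0.520,0.215,0.284 0.544,0.241,0.121 0.544,0.229,0.122 0.544,0.218,0.120 0.543,0.207,0.123 0.543,0.196,0.121 0.543,0.185,0.121 0.548,0.178,0.090
208 0.553,0.303,0.003 0.554,0.293,-0.006 0.541,0.259,0.087 0.535,0.240,0.124 0.535,0.228,0.125 0.535,0.218,0.123 0.534,0.206,0.126 0.535,0.196,0.119 0.539,0.190,0.089 0.539,0.178,0.088
211 0.544,0.304,0.000 0.544,0.292,-0.002 0.532,0.259,0.089 0.532,0.248,0.087 0.527,0.230,0.118 0.526,0.218,0.123 0.526,0.207,0.122 0.527,0.196,0.118 0.530,0.190,0.089 0.530,0.178,0.087
```

The camera puts the tip corner at about z = 0.151, while the state reports 0.112. x and y agree. The heights of the table and heads check out in both cameras, so I trust the camera and go down by force and torque. I average several readings per step.

{"api": "send_rows", "payload": {"motion": "0 0 8 0 0 0 0; 0 0 7 0 0 0 0; 0 0 5 0 0 0 0; 0 0 0 0 0 0 0; 0 0 0 0 0 0 0"}}

```text
t: 4.37
position: [0.5564, 0.217, 0.0908]
ee_rot: [0.001, 1.0, 0.0, -0.001]
wrist_force: [-0.6, -0.7, 0.2]
opening: -0.0001
```

```bash
cat >> h.py <<'E'
def meas(n=5,hxy=None,save=None):
    from cell import bot,cams
    F=[];T=[]
    for i in range(n):
        c=cams.camera("side"); s=bot.state(); F.append(s["wrist_force"]);T.append(s["tau"])
    w=world(c)
    print("t",round(float(s["t"]),2),"pos",np.round(s["position"],4),"F",np.round(np.mean(F,0),2),"sd",np.round(np.std(F,0)[2],2),"tau",np.round(np.mean(T,0)[:4],3))
    if hxy is not None:
        r=np.hypot(w[...,0]-hxy[0],w[...,1]-hxy[1])
        m=(r<.036)&(w[...,2]>.1)&(w[...,2]<.1265); print("head z med",np.round(np.median(w[m][:,2]),4),m.sum())
        f=(abs(w[...,0]-s["position"][0])<.02)&(abs(w[...,1]-s["position"][1])<.02)&(w[...,2]>.127)&(w[...,2]<.17)
        print("finger lowest",np.round(np.sort(w[f][:,2])[:6],4))
    if save:
        u,v=map(int,proj(c,[*hxy,.12]))
        np.savez(save+".npz",**c); cv2.imwrite(f"pics/{save}.png",cv2.resize(c["color"][v-40:v+45,u-45:u+45],None,fx=6,fy=6,interpolation=cv2.INTER_CUBIC)[:,:,::-1])
E
python3 -c "
from h import *
meas(5,(.557,.218),'L2')"
```

```text
t 4.62 pos [0.5569 0.2173 0.092 ] F [0.05 0.22 0.33] sd 0.26 tau [ 2.0000e-03 -3.6492e+01  3.4168e+01  6.8210e+00]
head z med 0.122 366
finger lowest [0.1315 0.1326 0.1329 0.133  0.1333 0.1352]
```

View pics/L2.png

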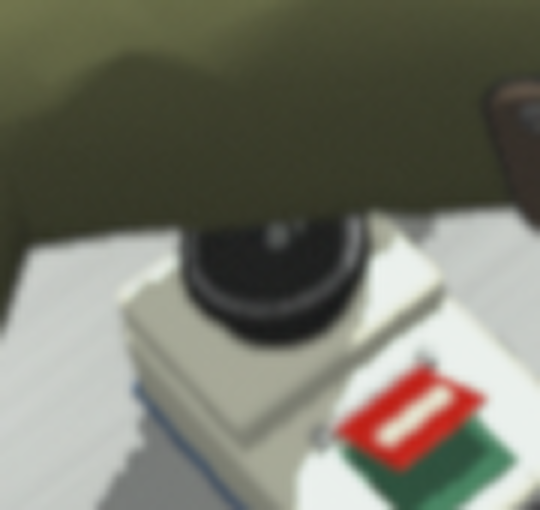

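{"api": "send_rows", "payload": {"motion": "0 0 2 0 0 0 0; 0 0 2 0 0 0 0; 0 0 1 0 0 0 0; 0 0 0 0 0 0 0; 0 0 0 0 0 0 0"}}

```text
t: 5.03
position: [0.5567, 0.2172, 0.0865]
ee_rot: [0.0, 1.0, 0.0, -0.0]
wrist_force: [-0.1, -0.5, 1.1]
opening: 0.0002
```

```bash
python3 -c "
from h import *
meas(4,(.557,.218))"
```

```text
t 5.23 pos [0.5567 0.2173 0.0867] F [-0.21 -0.06  0.24] sd 1.01 tau [  0.    -36.753  34.318   6.848]
head z med 0.122 309
finger lowest [0.1275 0.1276 0.1279 0.1285 0.1293 0.1302]
```

{"api": "send_rows", "payload": {"motion": "0 0 2 0 0 0 0; 0 0 2 0 0 0 0; 0 0 2 0 0 0 0; 0 0 0 0 0 0 0; 0 0 0 0 0 0 0"}}

```text
t: 5.65
position: [0.5569, 0.2173, 0.0808]
ee_rot: [-0.0, 1.0, 0.0, 0.0]
wrist_force: [0.2, 0.7, 1.0]
opening: -0.0001
```

```bash
python3 -c "
from h import *
meas(4,(.557,.218))"
```

```text
t 5.85 pos [0.5569 0.2173 0.0809] F [0.91 0.38 1.48] sd 0.21 tau [ -0.097 -35.835  33.06    6.472]
head z med 0.1185 268
finger lowest []
```

{"api": "send_rows", "payload": {"motion": "0 0 2 0 0 0 0; 0 0 2 0 0 0 0; 0 0 1 0 0 0 0; 0 0 0 0 0 0 0; 0 0 0 0 0 0 0"}}

```text
t: 6.27
position: [0.5569, 0.2173, 0.0758]
ee_rot: [-0.0, 1.0, 0.0, 0.0]
wrist_force: [0.9, 0.8, 2.2]
opening: -0.0002
```

```bash
python3 -c "
from h import *
meas(4,(.557,.218))"
```

```text
t 6.47 pos [0.5569 0.2173 0.0758] F [1.08 0.7  2.88] sd 0.23 tau [ -0.171 -35.204  32.131   6.194]
head z med 0.1135 246
finger lowest []
```

The head is now moving: it is 8.5 mm down at about 2.7 N. I press a little deeper.

{"api": "send_rows", "payload": {"motion": "0 0 1 0 0 0 0; 0 0 1 0 0 0 0; 0 0 0.5 0 0 0 0; 0 0 0 0 0 0 0; 0 0 0 0 0 0 0"}}

```text
t: 6.88
position: [0.5569, 0.2173, 0.0732]
ee_rot: [-0.0, 1.0, 0.0, 0.0]
wrist_force: [0.9, 0.6, 2.5]
opening: 0.0001
```

```bash
python3 -c "
from h import *
meas(4,(.557,.218))"
```

```text
t 7.08 pos [0.5569 0.2173 0.0732] F [1.74 0.98 3.57] sd 0.24 tau [ -0.185 -34.881  31.462   5.968]
head z med 0.1109 226
finger lowest []
```

{"api": "send_rows", "payload": {"motion": "0 0 -10 0 0 0 0; 0 0 -15 0 0 0 0; 0 0 -20 0 0 0 0; 0 0 -20 0 0 0 0; 0 0 -15 0 0 0 0"}}

```text
t: 7.5
position: [0.5561, 0.2169, 0.1544]
ee_rot: [0.0, 1.0, 0.0, -0.001]
wrist_force: [-0.3, -0.4, 0.6]
opening: 0.0003
```

```bash
python3 -c "
from h import *
meas(2,(.557,.218))
go([.534,-.003,.153])"
```

```text
t 7.6 pos [0.5573 0.2174 0.1562] F [-0.55  0.27  1.77] sd 1.87 tau [  0.279 -31.642  30.763   5.825]
head z med 0.122 592
finger lowest []
t 7.6 pos [0.5573 0.2174 0.1562] F [-0.49  0.46 -0.1 ] open 0.0 tool delta mm [-23.3 220.4   2.8] xaxis [1.    0.    0.003] z [ 0.003  0.001 -1.   ]
```

The left head read 3.5 N at 11 mm, so it is likely the 4 N spring. The head sprang back to 0.122. On to the middle one.

{"api": "send_rows", "payload": {"motion": "-3 22 0 0 0 0 0; -3 30 0 0 0 0 0; -3 34 0 0 0 0 0; -3 34 0 0 0 0 0; -3 34 0 0 0 0 0"}}

```text
t: 8.02
position: [0.5403, 0.0618, 0.1518]
ee_rot: [0.0, 1.0, 0.0, -0.002]
wrist_force: [0.4, -0.1, 0.3]
opening: -0.0002
```

{"api": "send_rows", "payload": {"motion": "-3 30 5 0 0 0 0; -3 22 10 0 0 0 0; -2 14 15 0 0 0 0; 0 0 15 0 0 0 0; 0 0 15 0 0 0 0"}}

```text
t: 8.43
position: [0.5325, -0.0039, 0.0914]
ee_rot: [0.0, 1.0, -0.001, -0.001]
wrist_force: [-0.4, 0.1, -0.1]
opening: 0.0001
```

```bash
python3 -c "
from h import *
meas(3,(.534,-.003),'M0')
go([.534,-.003,.0865])"
```

```text
t 8.58 pos [ 0.5322 -0.0032  0.0913] F [-0.15 -0.05 -1.15] sd 2.13 tau [ -0.329 -30.666  36.877   7.577]
head z med 0.1221 333
finger lowest [0.1271 0.1316 0.1317 0.1324 0.1329 0.1332]
t 8.58 pos [ 0.5322 -0.0032  0.0913] F [ 0.94 -0.28  1.06] open -0.0 tool delta mm [ 1.8 -0.2  4.8] xaxis [ 1.    -0.    -0.005] z [-0.005 -0.001 -1.   ]
```

{"api": "send_rows", "payload": {"motion": "0 0 5 0 0 0 0; 0 0 3 0 0 0 0; 0 0 2 0 0 0 0; 0 0 0 0 0 0 0; 0 0 0 0 0 0 0"}}

```text
t: 9.0
position: [0.534, -0.0025, 0.0836]
ee_rot: [-0.0, 1.0, 0.0, 0.0]
wrist_force: [-0.9, 0.8, 0.9]
opening: 0.0001
```

```bash
python3 -c "
from h import *
meas(4,(.534,-.003))"
```

```text
t 9.2 pos [ 0.534  -0.0026  0.0835] F [-0.73  0.84  1.45] sd 0.19 tau [ -0.515 -27.429  33.586   6.946]
head z med 0.1211 334
finger lowest [0.1286 0.1288 0.1288 0.1292 0.1296 0.1296]
```

{"api": "send_rows", "payload": {"motion": "0 0 2 0 0 0 0; 0 0 2 0 0 0 0; 0 0 1 0 0 0 0; 0 0 0 0 0 0 0; 0 0 0 0 0 0 0"}}

```text
t: 9.62
position: [0.5341, -0.0027, 0.0785]
ee_rot: [-0.0, 1.0, 0.0, 0.0]
wrist_force: [-0.5, 0.8, 4.3]
opening: 0.0001
```

```bash
python3 -c "
from h import *
meas(4,(.534,-.003))"
```

```text
t 9.82 pos [ 0.5341 -0.0027  0.0785] F [0.25 2.06 4.47] sd 0.26 tau [ -0.975 -25.973  31.564   6.535]
head z med 0.1161 337
finger lowest [0.1273 0.1274 0.1281 0.1284 0.1286 0.1286]
```

{"api": "send_rows", "payload": {"motion": "0 0 1 0 0 0 0; 0 0 1 0 0 0 0; 0 0 0.5 0 0 0 0; 0 0 0 0 0 0 0; 0 0 0 0 0 0 0"}}

```text
t: 10.23
position: [0.5341, -0.0027, 0.076]
ee_rot: [-0.0, 1.0, 0.0, 0.0]
wrist_force: [0.7, 3.4, 5.8]
opening: 0.0004
```

```bash
python3 -c "
from h import *
meas(4,(.534,-.003))"
```

```text
t 10.43 pos [ 0.5341 -0.0027  0.076 ] F [0.03 2.58 5.76] sd 0.31 tau [ -1.163 -25.322  30.824   6.401]
head z med 0.1137 347
finger lowest [0.1277 0.1279 0.1279 0.1282 0.1292 0.1298]
```

{"api": "send_rows", "payload": {"motion": "0 0 1 0 0 0 0; 0 0 1 0 0 0 0; 0 0 0.5 0 0 0 0; 0 0 0 0 0 0 0; 0 0 0 0 0 0 0"}}

```text
t: 10.85
position: [0.5341, -0.0027, 0.0738]
ee_rot: [-0.0, 1.0, 0.0, 0.001]
wrist_force: [-1.2, 1.5, 7.6]
opening: 0.0002
```

```bash
python3 -c "
from h import *
meas(4,(.534,-.003))"
```

```text
t 11.05 pos [ 0.5341 -0.0027  0.0738] F [-0.98  1.83  7.29] sd 0.21 tau [ -1.269 -24.713  30.383   6.329]
head z med 0.1115 352
finger lowest [0.1273 0.1286 0.1289 0.1292 0.1293 0.1298]
```

{"api": "send_rows", "payload": {"motion": "0 0 -10 0 0 0 0; 0 0 -15 0 0 0 0; 0 0 -20 0 0 0 0; 0 0 -20 0 0 0 0; 0 0 -15 0 0 0 0"}}

```text
t: 11.47
position: [0.5333, -0.0033, 0.1541]
ee_rot: [0.0, 1.0, -0.0, -0.001]
wrist_force: [0.4, 0.8, -0.6]
opening: 0.0
```

```bash
python3 -c "
from h import *
meas(2,(.534,-.003))
go([.546,-.268,.153])"
```

```text
t 11.57 pos [ 0.5344 -0.0031  0.1557] F [-0.3  -0.03  1.68] sd 1.97 tau [  0.251 -23.985  31.072   5.877]
head z med 0.1221 455
finger lowest []
t 11.57 pos [ 0.5344 -0.0031  0.1557] F [-0.55  0.09 -0.29] open -0.0001 tool delta mm [ 11.6 264.9   2.8] xaxis [ 1.    -0.     0.003] z [ 0.003 -0.    -1.   ]
```

{"api": "send_rows", "payload": {"motion": "1 22 0 0 0 0 0; 1 30 0 0 0 0 0; 1 34 0 0 0 0 0; 1 34 0 0 0 0 0; 1 34 0 0 0 0 0"}}

```text
t: 11.98
position: [0.5377, -0.1581, 0.1517]
ee_rot: [-0.0, 1.0, 0.0, -0.001]
wrist_force: [1.3, 0.9, 0.1]
opening: 0.0001
```

{"api": "send_rows", "payload": {"motion": "2 34 0 0 0 0 0; 2 34 0 0 0 0 0; 2 25 0 0 0 0 0; 1 18 10 0 0 0 0; 0 0 10 0 0 0 0"}}

```text
t: 12.4
position: [0.5446, -0.2707, 0.1312]
ee_rot: [-0.0, 1.0, -0.002, -0.001]
wrist_force: [-0.4, 0.5, -0.4]
opening: -0.0
```

{"api": "send_rows", "payload": {"motion": "0 0 15 0 0 0 0; 0 0 15 0 0 0 0; 0 0 12 0 0 0 0; 0 0 0 0 0 0 0; 0 0 0 0 0 0 0"}}

```text
t: 12.82
position: [0.545, -0.2673, 0.09]
ee_rot: [-0.0, 1.0, 0.0, -0.001]
wrist_force: [0.3, -0.5, 0.2]
opening: -0.0
```

```bash
python3 -c "
from h import *
meas(3,(.546,-.268),'R0')
go([.546,-.268,.0835])"
```

```text
t 12.97 pos [ 0.5463 -0.2678  0.0924] F [ 0.32 -0.16  0.19] sd 0.69 tau [-7.0000e-03 -3.7227e+01  3.3573e+01  6.6970e+00]
head z med 0.122 284
finger lowest [0.1304 0.1307 0.1325 0.1338 0.1339 0.1355]
t 12.97 pos [ 0.5463 -0.2678  0.0924] F [-0.12 -0.68  1.13] open -0.0 tool delta mm [-0.3  0.2  8.9] xaxis [1.    0.001 0.002] z [ 0.002 -0.001 -1.   ]
```

{"api": "send_rows", "payload": {"motion": "0 0 6 0 0 0 0; 0 0 5 0 0 0 0; 0 0 3 0 0 0 0; 0 0 0 0 0 0 0; 0 0 0 0 0 0 0"}}

```text
t: 13.38
position: [0.5467, -0.268, 0.0786]
ee_rot: [0.001, 1.0, 0.0, 0.001]
wrist_force: [-0.1, 1.6, 7.0]
opening: -0.0004
```

```bash
python3 -c "
from h import *
meas(4,(.546,-.268))"
```

```text
t 13.58 pos [ 0.5467 -0.2679  0.0787] F [0.27 1.47 6.  ] sd 0.19 tau [ -0.884 -34.619  30.829   6.14 ]
head z med 0.1162 276
finger lowest [0.1273 0.1276 0.1277 0.1278 0.1278 0.1283]
```

{"api": "send_rows", "payload": {"motion": "0 0 1.5 0 0 0 0; 0 0 1 0 0 0 0; 0 0 0.5 0 0 0 0; 0 0 0 0 0 0 0; 0 0 0 0 0 0 0"}}

```text
t: 14.0
position: [0.5467, -0.268, 0.0763]
ee_rot: [0.001, 1.0, 0.0, 0.001]
wrist_force: [-0.5, 2.8, 8.8]
opening: -0.0
```

```bash
python3 -c "
from h import *
meas(4,(.546,-.268))"
```

```text
t 14.2 pos [ 0.5467 -0.268   0.0763] F [-0.93  1.88  8.33] sd 0.2 tau [ -1.084 -33.423  30.124   5.997]
head z med 0.1139 281
finger lowest [0.1272 0.1274 0.1279 0.128  0.1282 0.1285]
```

{"api": "send_rows", "payload": {"motion": "0 0 1.5 0 0 0 0; 0 0 1 0 0 0 0; 0 0 0.5 0 0 0 0; 0 0 0 0 0 0 0; 0 0 0 0 0 0 0"}}

```text
t: 14.62
position: [0.5468, -0.268, 0.0738]
ee_rot: [0.001, 1.0, 0.0, 0.002]
wrist_force: [-2.4, 3.2, 10.4]
opening: -0.0002
```

```bash
python3 -c "
from h import *
meas(4,(.546,-.268))"
```

```text
t 14.82 pos [ 0.5468 -0.268   0.0739] F [-1.87  3.6  10.67] sd 0.54 tau [ -1.28  -32.178  29.397   5.85 ]
head z med 0.1113 282
finger lowest [0.1277 0.1279 0.1282 0.1284 0.1286 0.1289]
```

{"api": "send_rows", "payload": {"motion": "0 0 -10 0 0 0 0; 0 0 -20 0 0 0 0; 0 0 -20 0 0 0 0; 0 0 -25 0 0 0 0; 0 0 -15 0 0 0 0"}}

```text
t: 15.23
position: [0.546, -0.2681, 0.1634]
ee_rot: [0.001, 1.0, 0.0, 0.001]
wrist_force: [1.9, -0.3, 1.5]
opening: 0.0
```

```bash
python3 -c "
from h import *
from cell import cams
meas(2,(.546,-.268))
c=cams.camera('top'); np.savez('top2.npz',**c); cv2.imwrite('pics/top2.png',c['color'][:,:,::-1])
c=cams.camera('side'); np.savez('side2.npz',**c)
for n in('top0','top2','side0','side2'):
    c=load(n+'.npz');w=world(c);hsv=cv2.cvtColor(c['color'],cv2.COLOR_RGB2HSV)
    m=(abs(w[...,1]-.22)<.06)&(w[...,0]>.4)&(w[...,0]<.52)&(hsv[...,1]>120)&((hsv[...,0]<8)|(hsv[...,0]>172))&(hsv[...,2]>90)&(w[...,2]>.07)
    q=w[m]; print(n,m.sum(),np.round(np.percentile(q,[3,50,97],axis=0),3).tolist())
go([.476,.222,.153])"
```

```text
t 15.33 pos [ 0.5469 -0.2684  0.1645] F [ 0.09 -0.28  1.8 ] sd 1.65 tau [  0.299 -32.941  30.902   5.86 ]
head z med 0.1219 336
finger lowest []
top0 185 [[0.455, 0.203, 0.075], [0.482, 0.222, 0.087], [0.5, 0.242, 0.106]]
top2 185 [[0.455, 0.202, 0.075], [0.482, 0.222, 0.089], [0.501, 0.242, 0.106]]
side0 160 [[0.454, 0.205, 0.076], [0.473, 0.226, 0.094], [0.498, 0.245, 0.106]]
side2 158 [[0.454, 0.205, 0.078], [0.472, 0.226, 0.094], [0.498, 0.245, 0.106]]
t 15.43 pos [ 0.5457 -0.2675  0.1606] F [-0.5  -0.3  -0.34] open -0.0 tool delta mm [ -69.7 -489.5    7.9] xaxis [ 1.  0. -0.] z [-0.     0.001 -1.   ]
```

View pics/top2.png

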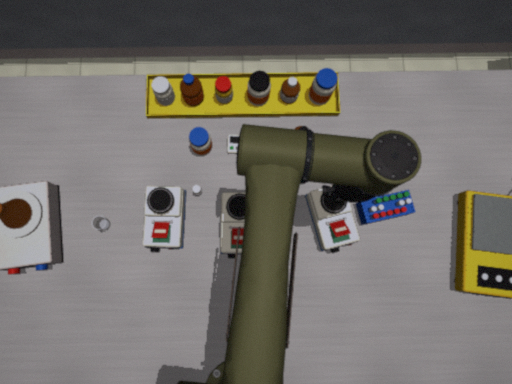

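All three heads are pressed: 3.5 N at 11.1 mm left, 7.3 N at 10.6 mm middle, 10.7 N at 10.7 mm right. The left is the softest. In the top view the left mixer's tag is at about (161,230), clear of the arm and unchanged. I move over it.

{"api": "send_rows", "payload": {"motion": "-4.8 -20 0 0 0 0 0; -4.8 -30 0 0 0 0 0; -4.8 -35 0 0 0 0 0; -4.8 -36 0 0 0 0 0; -4.8 -36 0 0 0 0 0"}}

```text
t: 15.85
position: [0.5204, -0.1095, 0.1591]
ee_rot: [-0.0, 1.0, -0.0, -0.001]
wrist_force: [1.2, 0.7, 0.8]
opening: -0.0002
```

{"api": "send_rows", "payload": {"motion": "-4.8 -36 0 0 0 0 0; -4.8 -36 0 0 0 0 0; -4.8 -36 0 0 0 0 0; -4.8 -36 0 0 0 0 0; -4.8 -36 0 0 0 0 0"}}

```text
t: 16.27
position: [0.4964, 0.0707, 0.1594]
ee_rot: [0.0, 1.0, 0.0, -0.001]
wrist_force: [0.6, 0.5, 0.7]
opening: -0.0003
```

{"api": "send_rows", "payload": {"motion": "-4.8 -36 0 0 0 0 0; -4.8 -36 0 0 0 0 0; -4.8 -36 0 0 0 0 0; -4.8 -28 0 0 0 0 0; -4.8 -17 0 0 0 0 0"}}

```text
t: 16.68
position: [0.4722, 0.2245, 0.1588]
ee_rot: [0.001, 1.0, 0.001, -0.001]
wrist_force: [-0.3, -0.4, -0.3]
opening: 0.0001
```

```bash
python3 -c "
from h import *
from cell import cams
meas(3)
go([.473,.222,.07])"
```

```text
t 16.83 pos [0.4727 0.2228 0.1592] F [-0.41  0.28 -0.55] sd 0.5 tau [  1.074 -26.749  35.165   7.027]
t 16.83 pos [0.4727 0.2228 0.1592] F [ 0.29 -0.53  0.14] open 0.0001 tool delta mm [ 0.5  0.6 89.2] xaxis [ 1.     0.003 -0.002] z [-0.002 -0.002 -1.   ]
```

{"api": "send_rows", "payload": {"motion": "0.5 0.5 15 0 0 0 0; 0 0 22 0 0 0 0; 0 0 22 0 0 0 0; 0 0 16 0 0 0 0; 0 0 10 0 0 0 0"}}

```text
t: 17.25
position: [0.4732, 0.2198, 0.0729]
ee_rot: [0.001, 1.0, -0.001, -0.002]
wrist_force: [-0.5, -1.3, -0.2]
opening: -0.0002
```

```bash
python3 -c "
from h import *
meas(3,(.473,.222),'T0')"
```

```text
t 17.4 pos [0.4742 0.2207 0.0756] F [ 0.04  0.06 -1.  ] sd 0.93 tau [-1.7000e-02 -2.7786e+01  3.5120e+01  7.1150e+00]
head z med nan 0
finger lowest []
  return _methods._mean(a, axis=axis, dtype=dtype,
  ret = ret.dtype.type(ret / rcount)
```

View pics/T0.png

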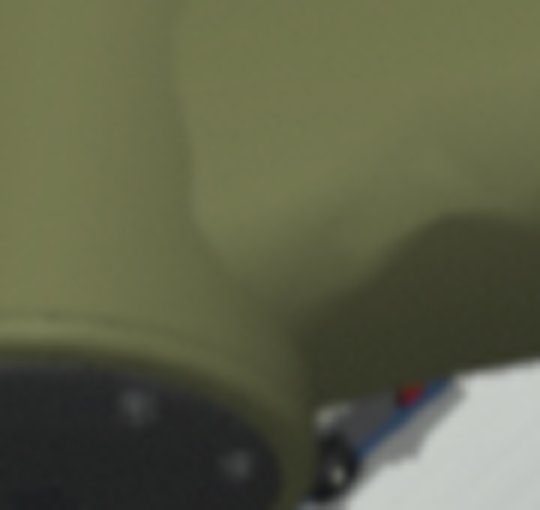

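The arm hides the tag in the side view, so I go down by force feedback. Flat should read about z = 0.035.

{"api": "send_rows", "payload": {"motion": "0 0 6 0 0 0 0; 0 0 6 0 0 0 0; 0 0 6 0 0 0 0; 0 0 6 0 0 0 0; 0 0 5 0 0 0 0"}}

```text
t: 17.82
position: [0.4741, 0.2217, 0.0465]
ee_rot: [0.0, 1.0, 0.0, -0.0]
wrist_force: [0.1, 0.3, 1.3]
opening: -0.0003
```

```bash
python3 -c "
from h import *
meas(3)"
```

```text
t 17.97 pos [0.4739 0.2215 0.0465] F [-0.21 -0.32 -0.11] sd 0.84 tau [-1.3000e-02 -2.7884e+01  3.4585e+01  6.9470e+00]
```

{"api": "send_rows", "payload": {"motion": "0 0 3 0 0 0 0; 0 0 2 0 0 0 0; 0 0 1.5 0 0 0 0; 0 0 0 0 0 0 0; 0 0 0 0 0 0 0"}}

```text
t: 18.38
position: [0.4742, 0.2217, 0.0405]
ee_rot: [0.0, 1.0, 0.0, -0.0]
wrist_force: [-0.4, 0.0, 0.6]
opening: -0.0001
```

```bash
python3 -c "
from h import *
meas(3)"
```

```text
t 18.53 pos [0.4743 0.2217 0.0407] F [0.1  0.1  0.11] sd 0.49 tau [ 6.0000e-03 -2.7231e+01  3.3808e+01  6.7460e+00]
```

{"api": "send_rows", "payload": {"motion": "0 0 2 0 0 0 0; 0 0 1.5 0 0 0 0; 0 0 1 0 0 0 0; 0 0 0 0 0 0 0; 0 0 0 0 0 0 0"}}

```text
t: 18.95
position: [0.4744, 0.2219, 0.0373]
ee_rot: [-0.0, 1.0, 0.0, 0.0]
wrist_force: [-3.2, -0.1, 7.1]
opening: 0.0
```

```bash
python3 -c "
from h import *
meas(3)"
```

```text
t 19.1 pos [0.4744 0.2218 0.0373] F [-3.61 -0.4   6.93] sd 0.37 tau [ -0.593 -24.279  31.579   6.397]
```

{"api": "send_rows", "payload": {"motion": "0 0 1 0 0 0 0; 0 0 1 0 0 0 0; 0 0 0 0 0 0 0; 0 0 0 0 0 0 0; 0 0 0 0 0 0 0"}}

```text
t: 19.52
position: [0.4745, 0.2219, 0.0371]
ee_rot: [-0.0, 1.0, 0.0, 0.001]
wrist_force: [-9.8, -2.2, 16.3]
opening: -0.0001
```

```bash
python3 -c "
from h import *
meas(3)"
```

```text
t 19.67 pos [0.4745 0.2219 0.0371] F [-9.74 -1.53 15.69] sd 0.25 tau [ -1.289 -20.271  29.024   6.025]
```

A hard stop at 16 N, so the tag should be flat. I lift off, retract and look.

{"api": "send_rows", "payload": {"motion": "0 0 -5 0 0 0 0; 0 0 -15 0 0 0 0; 0 0 -25 0 0 0 0; 0 0 -35 0 0 0 0; 0 0 -40 0 0 0 0"}}

```text
t: 20.08
position: [0.4732, 0.221, 0.1535]
ee_rot: [0.001, 1.0, 0.0, -0.002]
wrist_force: [1.3, 0.9, 0.1]
opening: 0.0
```

{"api": "send_rows", "payload": {"motion": "-10 -36 0 0 0 0 0; -10 -36 0 0 0 0 0; -10 -36 0 0 0 0 0; -10 -36 0 0 0 0 0; -10 -36 0 0 0 0 0"}}

```text
t: 20.5
position: [0.4234, 0.4033, 0.154]
ee_rot: [-0.0, 1.0, 0.0, 0.0]
wrist_force: [1.0, 0.8, -0.2]
opening: -0.0
```

{"api": "send_rows", "payload": {"motion": "-18 -25 0 0 0 0 0; -18 -25 0 0 0 0 0; -18 -25 0 0 0 0 0; -18 -25 0 0 0 0 0; 0 0 0 0 0 0 0"}}

```text
t: 20.92
position: [0.349, 0.5049, 0.1526]
ee_rot: [0.0, 1.0, 0.002, -0.001]
wrist_force: [1.0, -1.4, 0.0]
opening: -0.0001
```

```bash
python3 - <<'E'
from h import *
from cell import cams
go([0,0,0]);ims=[]
for n in("top","side"):
    c=cams.camera(n); np.savez(n+"3.npz",**c)
    b=(130,170,380,270) if n=="top" else (150,130,370,320)
    ims.append(cv2.resize(c["color"][b[1]:b[3],b[0]:b[2]],(620,248) if n=="top" else (620,340),interpolation=cv2.INTER_CUBIC))
cv2.imwrite("pics/p3.png",np.vstack(ims)[:,:,::-1])
for f in("top0","top3","side0","side3"):
    c=load(f+".npz");w=world(c);hsv=cv2.cvtColor(c["color"],cv2.COLOR_RGB2HSV);rgb=c["color"].astype(int)
    for y,hx in((.218,.557),(-.003,.534),(-.268,.546)):
        m=(abs(w[...,1]-y)<.06)&(w[...,0]>.4)&(w[...,0]<.52)&(hsv[...,1]>120)&((hsv[...,0]<8)|(hsv[...,0]>172))&(hsv[...,2]>90)&(w[...,2]>.066)
        q=w[m]; h=w[(np.hypot(w[...,0]-hx,w[...,1]-y)<.06)&(w[...,2]>.112)&(w[...,2]<.127)&(rgb.sum(-1)<200)]
        print(f,y,"tag",m.sum(),np.round(np.percentile(q,[4,50,96],axis=0),3).tolist() if len(q) else "","head",len(h),np.round(h.mean(0),4) if len(h) else "")
E
```

```text
t 20.92 pos [0.349  0.5049 0.1526] F [ 0.98 -1.36  0.01] open -0.0001 tool delta mm [-350.9  503.3  153.5] xaxis [ 1.     0.004 -0.001] z [-0.001 -0.001 -1.   ]
top0 0.218 tag 185 [[0.455, 0.203, 0.076], [0.482, 0.222, 0.087], [0.5, 0.242, 0.106]] head 503 [0.557  0.2176 0.1214]
top0 -0.003 tag 184 [[0.434, -0.022, 0.074], [0.461, -0.003, 0.086], [0.479, 0.017, 0.104]] head 473 [ 0.5347 -0.0038  0.1215]
top0 -0.268 tag 166 [[0.451, -0.31, 0.076], [0.476, -0.29, 0.089], [0.494, -0.271, 0.111]] head 487 [ 0.5477 -0.2702  0.1214]
top3 0.218 tag 224 [[0.446, 0.202, 0.07], [0.478, 0.222, 0.074], [0.498, 0.243, 0.078]] head 501 [0.557  0.2171 0.1214]
top3 -0.003 tag 183 [[0.434, -0.022, 0.075], [0.461, -0.003, 0.086], [0.479, 0.017, 0.103]] head 471 [ 0.5349 -0.0041  0.1214]
top3 -0.268 tag 165 [[0.451, -0.31, 0.075], [0.476, -0.291, 0.089], [0.494, -0.27, 0.11]] head 482 [ 0.5474 -0.2698  0.1215]
side0 0.218 tag 160 [[0.454, 0.205, 0.077], [0.473, 0.226, 0.094], [0.498, 0.245, 0.106]] head 536 [0.5521 0.2233 0.1215]
side0 -0.003 tag 116 [[0.432, -0.02, 0.077], [0.456, 0.003, 0.09], [0.476, 0.019, 0.105]] head 407 [0.531  0.0022 0.1215]
side0 -0.268 tag 74 [[0.452, -0.308, 0.078], [0.472, -0.286, 0.091], [0.491, -0.268, 0.11]] head 294 [ 0.5446 -0.2637  0.1214]
side3 0.218 tag 305 [[0.446, 0.204, 0.072], [0.477, 0.225, 0.074], [0.498, 0.244, 0.077]] head 523 [0.5524 0.2231 0.1215]
side3 -0.003 tag 115 [[0.432, -0.019, 0.078], [0.459, 0.002, 0.088], [0.475, 0.02, 0.105]] head 391 [0.5312 0.0018 0.1215]
side3 -0.268 tag 73 [[0.452, -0.309, 0.079], [0.473, -0.287, 0.091], [0.492, -0.27, 0.109]] head 273 [ 0.5442 -0.2636  0.1215]
```

View pics/p3.png

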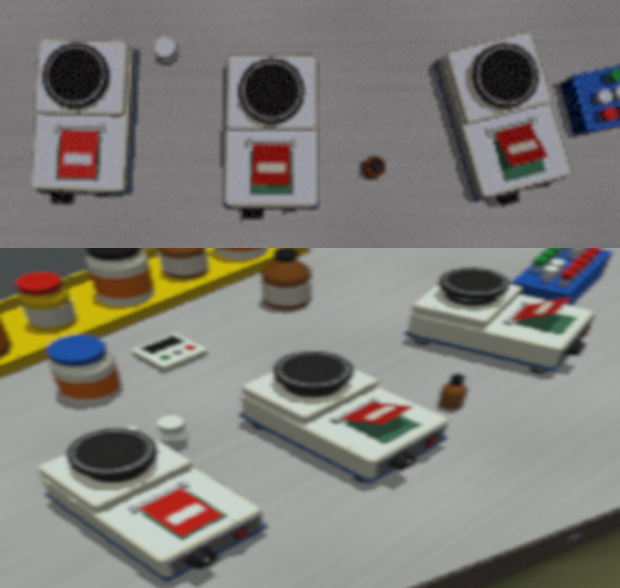

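The left tag at (78,152) in the top crop now covers its green field, and the other two still show green in front. I check flatness with a plane fit and let the arm settle.

{"api": "send_rows", "payload": {"motion": "0 0 0 0 0 0 0; 0 0 0 0 0 0 0; 0 0 0 0 0 0 0; 0 0 0 0 0 0 0; 0 0 0 0 0 0 0"}}

```text
t: 21.43
position: [0.3526, 0.5013, 0.1543]
ee_rot: [-0.0, 1.0, -0.0, 0.0]
wrist_force: [0.6, 0.7, -0.7]
opening: 0.0001
```

```bash
python3 - <<'E'
from h import *
for f in("top3","side3"):
    c=load(f+".npz");w=world(c);hsv=cv2.cvtColor(c["color"],cv2.COLOR_RGB2HSV)
    m=(abs(w[...,1]-.222)<.03)&(w[...,0]>.43)&(w[...,0]<.505)&(hsv[...,1]>120)&((hsv[...,0]<8)|(hsv[...,0]>172))&(hsv[...,2]>90)&(w[...,2]>.06)
    q=w[m];A=np.c_[q[:,0]-.475,q[:,1]-.222,np.ones(len(q))];s=np.linalg.lstsq(A,q[:,2],rcond=None)[0]
    print(f,"slope x deg",np.degrees(np.arctan(s[0])),"z",s[2])
go([0,0,0])
E
```

```text
top3 slope x deg 0.2728545928333667 z 0.07387010107316766
side3 slope x deg -0.4258873869565198 z 0.07447489547801542
t 21.43 pos [0.3526 0.5013 0.1543] F [ 0.57  0.65 -0.73] open 0.0001 tool delta mm [-352.3  501.5  154.1] xaxis [ 1.    -0.001  0.   ] z [ 0.  0. -1.]
```

The tag is flat within 0.5° in both views. Handing in.

```bash
python3 -c "
from cell import bot
print(bot.finish_job())"
```

```text
the job is handed in; nothing more can be done
None
```

The left mixer has the tired spring; its red tag is pushed flat and the other two tags are still up. I handed the job in at about 21.4 s; the hand-in reports no verdict.

| Mixer | Force when pressed | Depth |
|---|---|---|
| Left | 3.5 N | 11.1 mm |
| Middle | 7.3 N | 10.6 mm |
| Right | 10.7 N | 10.7 mm |

I pressed the heads in that order, left to right, with the fingers shut.

**Last checks:**
- **Left tag:** it lies flat within 0.5° at about 74 mm up in both cameras, covering its green field.
- **Other tags:** their measured positions are the same as at the start, within noise.
- **Heads and mixers:** all three heads sprang back to full height and sit within about 1 mm of where they started.
- **Other things:** I only looked at these in the pictures; nothing in view had moved. The beaker was outside the final pictures, so I did not check it.

**What disagreed:**
- **Fingertip height:** the cameras put the fingertips about 39 mm higher than the reported tool position. My first descent on the left head therefore stopped short without touching it. After that I went by the cameras and the measured force.
- **Tag press:** the force reached about 16 N down, with about 10 N sideways, against the deck. The mixer did not move.

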